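# Shake the order stick out of the tip box

## Robot

A 6-joint arm with a two-finger parallel gripper is mounted at the origin on the work surface. World frame = base frame: x ahead of the robot, y to its left, z up, the work surface at z = 0. Lengths are in m, angles in rad, forces in N, time in s.
With the tool pointing down it reaches from about 0.25 to 0.725 m from the base axis. Payload 4 kg.
Tool frame: the origin (TCP) lies at the very end of the fingers, on their centre line; the grasp point (between the pads) lies 19 mm behind it; y points along the fingers, z is the direction in which the jaws open and shut, and the axes are right-handed (so a half turn about y gives the same grasp; the last joint's range is limited). The gripper opens to 85 mm and grips with 20 to 120 N. Pads are 22 mm wide; open, the fingers measure 114 mm over their backs; the gripper's body (76 mm by 85 mm) begins 54 mm behind the grasp point. The pads swing forward as they close: fully open they stand 13 mm farther back than shut.
Start: joints at [-1.202, 0.241, 0.005, 1.335, 0, 1.571], TCP at [0.18, -0.466, 0.231] pointing down, gripper open.
Joint ranges: [-2.72, 2.72], [-1.05, 1.87], [-1.09, 1.28], [-1.99, 2.15], [-1.42, 1.44], [-3.14, 3.14]. Speed limits (rad/s): [2.79, 2.79, 3.14, 3.14, 3.14, 3.14].

## Interface

Orientations are given as a rotation vector (axis times angle).
In Python, from workcell import arm gives the robot as it stands.
- The arm moves only by the tool send_rows, never from a script. Its arguments are lists of equal length, an entry for each row: "dp": the shift along the tool's x, y, z in mm, a list of three; "dr": the turn, a rotation vector about the tool's x, y, z in rad, a list of three; "jaw": the finger opening in mm, from 0 to 85.4. In form: {"dp": [[tx, ty, tz], ...], "dr": [[ax, ay, az], ...], "jaw": [jaw, ...]}. A call has 1 to 10 rows; each row shifts and turns the commanded pose from where the row before left it, along the tool's axes as they then stand; what a row does not reach is not made up. A row lasts 1/8 s, in which the tool goes at most 62.5 mm and 10.7 degrees, less where a joint would pass 70% of its speed; a pose out of reach is approached as far as the arm can. A call with a gripper value outside its range is refused whole. The fingers move at their own pace and stop on an object; the grip force is fixed at half the most. Time passes only in rows, so rows that do not move let the fingers close. It gives the time, the measured TCP pose, the force and the opening at its end, in the units of the state.
- arm.observe(): the state, without advancing time (a new reading comes with each control period).
- arm.camera(name): name is "scene" or "top" or "wrist"; returns a dict with "pixels" (400x640x3 uint8, red, green, blue), "K" (3x3 intrinsics, pixels), "dist_coeffs" ([k1, k2, p1, p2, k3] as OpenCV has them; the pictures are not rectified), "T" (4x4, takes a point from camera to world coordinates). Camera axes: x right, y down, z forward; pixel columns grow to the right and rows downward; lengths in m; the calibration is good to about 2 mm. A picture is of the moment at which its call begins. There is no depth.
- arm.close_job(): hands the job in, once; it reports no verdict.
Trained networks look in the newest picture that a camera, given by its name, has taken for a name from the list of things; names that differ only in an ending like _2 or _b are one class to them, and where a whole thing is asked for, a point or a joint stands for the part that bears it (a point fixed in the world has none). Each returns a list of dicts, best first, with "p" (0 to 1); they miss things now and then, are a little off and sometimes report something else, mostly with a low value. They report only what shows in the picture. A call takes as long as a camera call. They do not tell look-alikes from the thing itself.
- arm.silhouettes(camera, name): "region" (400x640 bool, what is visible of it) and "at" ([row, column] in pixels, amid what is visible of it).
- arm.pinpoint(camera, name): "at" ([row, column] in pixels: a listed point, or the origin of a listed thing).
The state is a dict: "clock": time; "joint_pos": joint angles; "qd": joint speeds; "joint_torque": joint torques, N m; "tcp_pos": TCP position; "ee_rot": TCP orientation; "ft_force": force on the tool from outside, world axes, zero at the start; "torque": the same for the moment, N m; "grip_width": finger opening in m.
Only numpy, scipy, OpenCV 4.12 (cv2) and the standard library are available. Lean on these libraries where they do the work, as an engineer would, in place of code of your own. Each camera call takes 0.05 s, during which the arm holds its last target.

## Task

A guest dropped a wooden order stick into the tip box, which now stands upside down on its rubber mat with the stick lying across the slot inside. Pick the box up, keep it slot-side down, and shake it over the metal tray until the stick lines up with the slot and drops into the tray and nowhere else. Then set the box back squarely on the middle of its mat, still slot-side down, let go, and leave the other things on the counter where they are.

Things in the scene. Friction and masses are not known exactly. Their poses are not given: they have to be found in the camera images.
- tipbox: Tip box, standing upside down: closed box, clear walls, 110 mm long (its x) x 60 mm wide (its y) x 70 mm high, plus four 3 mm feet on its upward face; about 0.25 kg. Origin: centre of its underside, the white 4 mm thick slotted face; z up. Walls 4 mm: inside 102 x 52 x 62 mm. Grip it from above across the 60 mm width.
- tipbox_mid (a point): Centre of the tip box, 35 mm above its underside. The slot, 84 mm along the box's x and 18 mm along its y, lies in the middle of the underside; inside, a 17 mm ledge is left between slot and each long wall.
- stick: Order stick: plain wooden bar 72 mm long (its x), 12 x 12 mm, about 30 g, loose inside the tip box. Origin: centre of its underside. At the start it lies flat on the inside of the slotted face, bridging the slot at 19 to 31 degrees to it; it cannot fall until nearly parallel to the slot.
- stick_mid (a point): Centre of the order stick. Stick and box are smooth (friction about 0.3): the stick starts to slide when the box is tilted 15 to 20 degrees; sliding against a long wall it turns parallel to the slot, and sliding back it can drop through.
- mat: Black rubber mat, fixed, 150 mm (its x) x 96 mm (its y) x 16 mm thick, on which the tip box stands at the start (long sides roughly parallel). Origin: centre of its underside on the counter; its top is 16 mm above the counter.
- tray: Open aluminium tray, fixed, 240 mm (its x) x 180 mm (its y), rim 30 mm high, walls and floor 4 mm. Origin: centre of its underside on the counter.
- sauce: Bystander: red squeeze bottle, 60 mm across, 170 mm tall; origin under its centre.
- shaker: Bystander: steel shaker, 40 mm across, 74 mm tall, between mat and tray; origin under its centre.
- cup: Bystander: paper-coloured cup, 72 mm across, 75 mm tall, between mat and tray; origin under its centre.
- clipbox: Bystander: cardboard box 120 x 90 x 60 mm; origin under its centre.
- turner: Bystander: spatula lying on the counter; origin under its middle.
- bowl: Bystander: white bowl, 120 mm across, 50 mm high; origin under its centre.
- jar: Bystander: amber jar with steel lid, 70 mm across, 90 mm tall; origin under its centre.
There are look-alikes about, which are no part of the job. What is shaped like the tipbox but purple is not meant.

How it is judged:
By the outcome, as a careful person would: the job done as asked, in the order asked, and still so for the second after the job is handed in, with the robot touching nothing.
It also fails if it takes over 56 s, if anything falls off the work surface, if the arm or the gripper's body presses on something with over 40 N, if the wrist force passes 120 N, or if a joint passes its speed limit or range.

## Working session

There is one attempt and no reset: what is moved stays moved. The work goes in short steps, Python scripts to look and compute and a tool call to move; the robot and the scene stay as the last step left them, time stands still between calls to the robot, and variables do not carry over. Pictures are saved under pics/ and viewed, and the job is handed in when it is done.

Besides the shell and the picture viewer there is one more tool, called by a JSON object that holds its "name" and its "arguments". send_rows: Moves the arm, as the interface text tells. Its arguments: {"type":"object","properties":{"dp":{"type":"array","items":{"type":"array","items":{"type":"number"}}},"dr":{"type":"array","items":{"type":"array","items":{"type":"number"}}},"jaw":{"type":"array","items":{"type":"number"}}},"required":["dp","dr","jaw"]}

```bash
ls; mkdir -p pics; python3 - <<'E'
from workcell import arm
import cv2
s=arm.observe()
for k,v in s.items(): print(k,v)
for n in ["scene","top","wrist"]:
    c=arm.camera(n); cv2.imwrite(f"pics/a_{n}.png",c["pixels"][:,:,::-1]); print(n,c["K"],c["dist_coeffs"],c["T"])
    for t in ["tipbox","stick","mat","tray","sauce","shaker","cup","clipbox","turner","bowl","jar","tipbox_mid","stick_mid"]:
        try:print(t,[(tuple(round(float(x)) for x in d["at"]),round(float(d["p"]),2)) for d in arm.pinpoint(n,t)])
        except Exception as e: print(t,e)
print(arm.observe()["clock"])
E
```

```text
pics
clock 0.0
joint_pos [-1.20199288e+00  2.41420873e-01  3.71815941e-03  1.33520463e+00
  1.74275394e-05  1.57079011e+00]
qd [ 0.00016313 -0.00146586 -0.00034198 -0.00012506  0.00204598  0.00141942]
joint_torque [ 4.13234156e-04 -3.72318435e+01  2.52406597e+01  1.69592845e-02
 -1.35096388e-04 -8.45767147e-06]
tcp_pos [ 0.18002496 -0.46578327  0.23040671]
ee_rot [-0.37719886  2.02235265 -2.01808138]
ft_force [-0.50378495 -0.01778757  0.33388657]
torque [-0.02067223  0.04958346 -0.02932852]
grip_width 0.08533832991564952
scene [[399.98699646   0.         315.90208177]
 [  0.         399.98699646 199.49122994]
 [  0.           0.           1.        ]] [0.01136043 0.         0.         0.         0.        ] [[ 0.03904754  0.79203049 -0.60923148  1.21361947]
 [ 0.99920562 -0.03580818  0.01748982 -0.02956796]
 [-0.007963   -0.60943045 -0.79279954  0.99153237]
 [ 0.          0.          0.          1.        ]]
tipbox [((267, 235), 0.82), ((167, 269), 0.76), ((157, 222), 0.73), ((227, 191), 0.68), ((213, 248), 0.58)]
stick []
mat [((215, 247), 0.94)]
tray [((208, 383), 0.57)]
sauce [((2
[... 1161 characters left out ...]
), ((264, 358), 0.74), ((200, 381), 0.66), ((194, 434), 0.64)]
stick_mid []
wrist [[328.55669261   0.         319.39870008]
 [  0.         328.55669261 198.41492254]
 [  0.           0.           1.        ]] [-0.01963199  0.          0.          0.          0.        ] [[ 3.60088235e-01 -8.82130753e-01 -3.03614553e-01  2.57169566e-01]
 [-9.32917806e-01 -3.40167443e-01 -1.18112137e-01 -4.35913279e-01]
 [ 9.10562193e-04  3.25778214e-01 -9.45445782e-01  3.74419902e-01]
 [ 0.00000000e+00  0.00000000e+00  0.00000000e+00  1.00000000e+00]]
tipbox [((33, 224), 0.61)]
stick []
mat []
tray []
sauce []
shaker []
cup []
clipbox []
turner []
bowl []
jar []
tipbox_mid [((30, 211), 0.91)]
stick_mid []
2.1
```

View pictures.

View pics/a_scene.png

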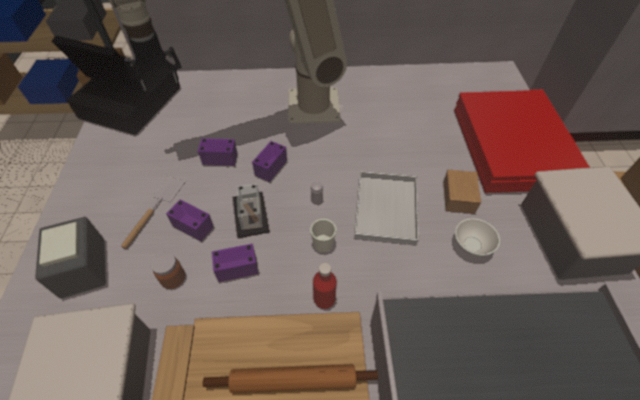

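View pics/a_top.png

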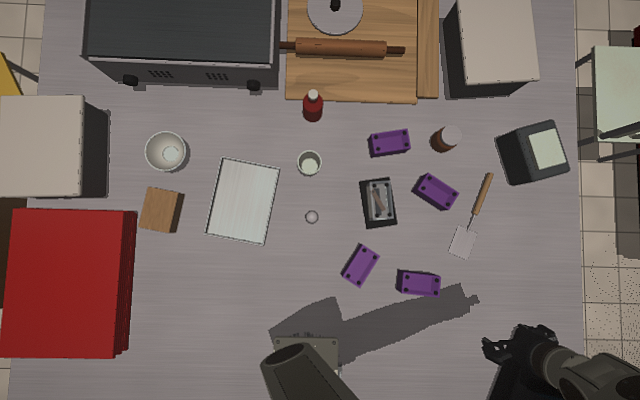

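View pics/a_wrist.png

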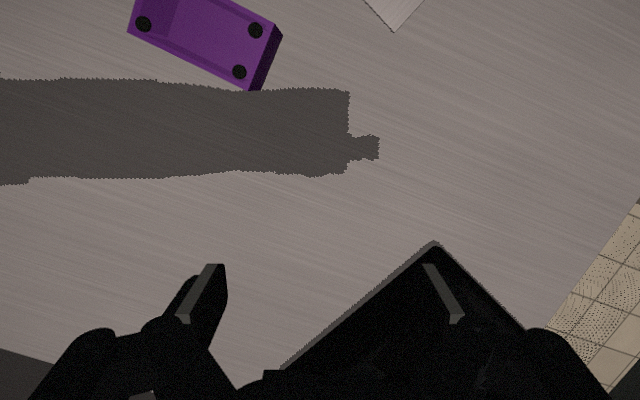

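```bash
cat > h.py <<'E'
import numpy as np,cv2,pickle
from scipy.spatial.transform import Rotation as R
def w(c,uv,z):
    n=cv2.undistortPoints(np.array(uv,float).reshape(-1,1,2),c["K"],c["dist_coeffs"]).reshape(-1,2)
    d=np.c_[n,np.ones(len(n))]@c["T"][:3,:3].T; o=c["T"][:3,3]
    return o+d*((z-o[2])/d[:,2:])
def proj(c,P):
    Ti=np.linalg.inv(c["T"]); 
    return cv2.projectPoints(np.array(P,float).reshape(-1,1,3),cv2.Rodrigues(Ti[:3,:3])[0],Ti[:3,3],c["K"],c["dist_coeffs"])[0].reshape(-1,2)
E
python3 - <<'E'
from workcell import arm
from h import *
D={}
for n in ["top","scene"]:
    c=arm.camera(n); D[n]=c
    for t in (["mat","tray","shaker","cup","sauce"] if n=="top" else ["tray","mat"]):
        D[n,t]=arm.silhouettes(n,t)
pickle.dump(D,open("d.pkl","wb"))
for k,v in D.items():
    if isinstance(v,list):
        for d in v[:2]:
            m=d["region"].astype(np.uint8); ct=max(cv2.findContours(m,0,2)[0],key=cv2.contourArea)
            print(k,d["p"],d["at"],m.sum(),cv2.minAreaRect(ct))
c=D["top"];im=c["pixels"][:,:,::-1]
cv2.imwrite("pics/b1.png",cv2.resize(im[165:240,340:420],None,fx=8,fy=8,interpolation=2))
im=D["scene"]["pixels"][:,:,::-1]
cv2.imwrite("pics/b2.png",cv2.resize(im[170:245,220:280],None,fx=8,fy=8,interpolation=2))
print(arm.observe()["clock"])
E
```

```text
('top', 'mat') 0.78 [216.1, 369.1] 500 ((377.96978759765625, 202.0056610107422), (50.37220001220703, 30.776187896728516), 79.3803482055664)
('top', 'tray') 0.85 [201.5, 240.9] 4978 ((241.80960083007812, 200.59744262695312), (62.21189880371094, 81.44993591308594), 11.560131072998047)
('top', 'shaker') 0.61 [212.8, 312.7] 138 ((312.0, 216.0), (12.0, 12.0), 90.0)
('top', 'shaker') 0.44 [210.3, 366.6] 720 ((378.1936950683594, 202.3916778564453), (50.42671203613281, 32.88494873046875), 79.2156982421875)
('top', 'cup') 0.96 [163.4, 309.8] 454 ((309.5, 161.5), (23.0, 23.0), 90.0)
('top', 'sauce') 0.69 [106.5, 313.4] 551 ((312.0, 105.0), (32.0, 20.0), 90.0)
('scene', 'tray') 0.66 [210.4, 386.5] 4134 ((387.5970458984375, 208.23825073242188), (63.50469970703125, 69.56373596191406), 4.39870548248291)
('scene', 'tray') 0.33 [199.2, 160.8] 814 ((168.80001831054688, 189.10000610351562), (17.80000114440918, 30.400001525878906), 36.86989974975586)
('scene', 'mat') 0.81 [229.2, 245.7] 497 ((249.73995971679688, 215.1800079345703), (40.72935485839844, 32.526912689208984), 81.8698959350586)
2.55
```

View pics/b1.png

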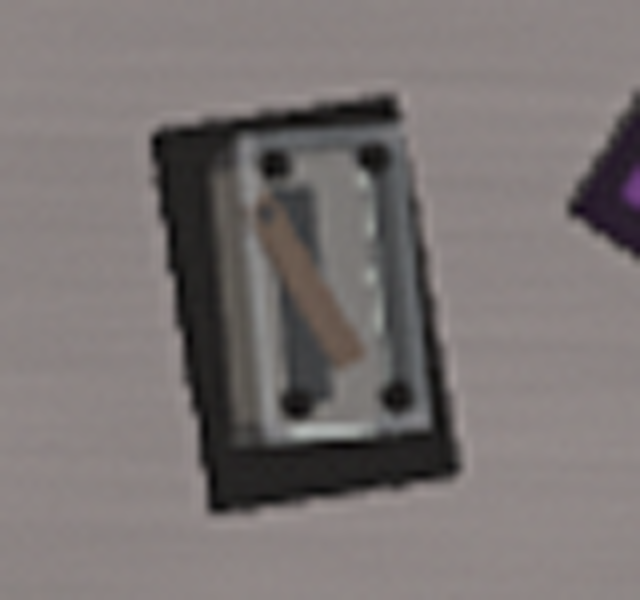

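View pics/b2.png

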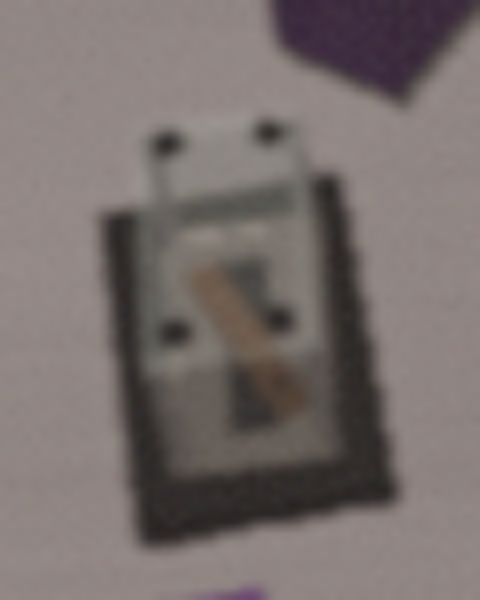

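```bash
python3 - <<'E'
from h import *
D=pickle.load(open("d.pkl","rb"))
cv=lambda p,o:(np.array(p,float)+.5)/8-.5+o
def q(P):
    m=P.mean(0); a=(P[1]-P[0]+P[3]-P[2]); b=P[2]+P[3]-P[0]-P[1]   # 0 tl,1 tr,2 bl,3 br
    print(P.round(4).tolist(),'mid',m.round(4),'short',np.linalg.norm(a)/2,'long',np.linalg.norm(b)/2,'longdir',np.degrees(np.arctan2(b[1],b[0])))
t,s=D["top"],D["scene"]
q(w(t,cv([(155,132),(395,98),(212,510),(460,470)],[340,165]),.016))
q(w(s,cv([(103,212),(338,176),(145,543),(395,500)],[220,170]),.016))
q(w(t,cv([(273,163),(373,157),(297,403),(397,397)],[340,165]),.0885))
q(w(s,cv([(165,142),(268,130),(175,333),(280,320)],[220,170]),.0885))
# box underside in b2: 
for n in ["top","scene"]:
    m=D[n,"tray"][0]["region"].astype(np.uint8); ct=max(cv2.findContours(m,0,2)[0],key=cv2.contourArea)
    b=cv2.boxPoints(cv2.minAreaRect(ct)); P=w(D[n],b,.03); print(n,P.round(3).tolist(),P.mean(0).round(4))
print('shaker',w(t,[(312,216)],.074),'cup',w(t,[(309.5,161.5)],.075), w(t,[(312.5,95.5)],.17))
E
```

```text
[[0.5676, -0.1476, 0.016], [0.5837, -0.2403, 0.016], [0.4234, -0.172, 0.016], [0.4411, -0.2669, 0.016]] mid [ 0.504  -0.2067  0.016 ] short 0.0952802371032564 long 0.14560753511446872 longdir -169.92930931702864
[[0.4389, -0.2662, 0.016], [0.4251, -0.1758, 0.016], [0.5911, -0.2378, 0.016], [0.5768, -0.1487, 0.016]] mid [ 0.508  -0.2071  0.016 ] short 0.09081163872118884 long 0.1545027296865192 longdir 10.362373972931506
[[0.5482, -0.1808, 0.0885], [0.5515, -0.2169, 0.0885], [0.4622, -0.1907, 0.0885], [0.4654, -0.2266, 0.0885]] mid [ 0.5068 -0.2037  0.0885] short 0.0361509548650226 long 0.08659280273784781 longdir -173.53309718073925
[[0.4649, -0.2288, 0.0885], [0.4609, -0.1915, 0.0885], [0.5514, -0.2187, 0.0885], [0.5474, -0.1824, 0.0885]] mid [ 0.5061 -0.2054  0.0885] short 0.03700429226637475 long 0.08707765483389512 longdir 6.307043459333538
top [[0.393, 0.314, 0.03], [0.634, 0.278, 0.03], [0.602, 0.093, 0.03], [0.361, 0.133, 0.03]] [0.4974 0.2043 0.03  ]
scene [[0.625, 0.091, 0.03], [0.366, 0.133, 0.03], [0.396, 0.33, 0.03], [0.648, 0.265, 0.03]] [0.5088 0.2047 0.03  ]
shaker [[ 0.45459311 -0.00614849  0.074     ]] cup [[0.61285773 0.0056584  0.075     ]] [[0.77519921 0.00218006 0.17      ]]
```

```bash
cat >> h.py <<'E'
def goto(s,pos,yaw,roll=0,n=1,cmd=None):
    """tool y down, tool z along box y (yaw+90) ; returns dp(mm), dr in tool frame. roll about box x"""
    R0=R.from_rotvec(s["ee_rot"]); 
    for flip in (0,np.pi):
        a=yaw+flip; bx=np.array([np.cos(a),np.sin(a),0]); by=np.array([-np.sin(a),np.cos(a),0])
        # z=by, y=-Z, x=y×z
        y=np.array([0,0,-1.]); z=by; x=np.cross(y,z)
        Rt=R.from_matrix(np.c_[x,y,z])
        if roll: Rt=R.from_rotvec(roll*np.array([np.cos(yaw),np.sin(yaw),0]))*Rt
        dr=(R0.inv()*Rt).as_rotvec()
        print('flip',flip>0,'dp_tool',(R0.inv().apply(np.array(pos)-s["tcp_pos"])*1000).round(1),'dr',dr.round(4),'deg',np.degrees(np.linalg.norm(dr)).round(1))
E
python3 - <<'E'
from workcell import arm
from h import *
s=arm.observe(); print(R.from_rotvec(s["ee_rot"]).as_matrix().round(3))
goto(s,[.5065,-.2045,.20],np.radians(6.4))
E
```

```text
[[-0.933 -0.     0.36 ]
 [-0.36   0.    -0.933]
 [ 0.    -1.    -0.   ]]
flip False dp_tool [-398.7   31.3 -126.7] dr [ 0.     -2.8845 -0.    ] deg 165.3
flip True dp_tool [-398.7   31.3 -126.7] dr [0.     0.2571 0.    ] deg 14.7
```

{"name": "send_rows", "arguments": {"dp": [[-50,0,-16],[-50,0,-16],[-50,0,-16],[-50,0,-16],[-50,0,-16],[-50,0,-16],[-50,0,-16],[-48.7,0,-14.7]], "dr": [[0,0,0],[0,0,0],[0,0,0],[0,0,0],[0,0,0],[0,0,0],[0,0,0],[0,0,0]], "jaw": [85,85,85,85,85,85,85,85]}}

```text
clock: 3.55
tcp_pos: [0.5078, -0.2032, 0.2314]
ee_rot: [-0.377, 2.019, -2.02]
ft_force: [-0.1, -0.7, 0.3]
grip_width: 0.0849
```

```bash
python3 - <<'E'
from workcell import arm
from h import *
s=arm.observe(); print(s["clock"],s["joint_pos"].round(3),s["tcp_pos"])
goto(s,[.5065,-.2045,.20],np.radians(6.4))
E
```

```text
3.55 [-0.381  0.334  0.132  1.369 -0.     2.392] [ 0.50777245 -0.20318629  0.2314143 ]
flip False dp_tool [ 1.7 31.4  0.8] dr [-4.0000e-04 -2.8842e+00  5.0000e-04] deg 165.3
flip True dp_tool [ 1.7 31.4  0.8] dr [-0.0004  0.2574 -0.0003] deg 14.7
```

{"name": "send_rows", "arguments": {"dp": [[0,0,0],[0,0,0],[0,0,0],[0,0,0],[0,0,0],[0,0,0],[0,0,0],[0,0,0]], "dr": [[0,-0.18,0],[0,-0.18,0],[0,-0.18,0],[0,-0.18,0],[0,-0.18,0],[0,-0.18,0],[0,-0.18,0],[0,-0.18,0]], "jaw": [85,85,85,85,85,85,85,85]}}

```text
clock: 4.55
tcp_pos: [0.5064, -0.2044, 0.2312]
ee_rot: [-1.315, 1.028, -1.027]
ft_force: [-0.9, -0.3, 0.4]
grip_width: 0.0851
```

{"name": "send_rows", "arguments": {"dp": [[0,0,0],[0,0,0],[0,0,0],[0,0,0],[0,0,0],[0,0,0],[0,0,0],[0,0,0],[0,0,0]], "dr": [[0,-0.18,0],[0,-0.18,0],[0,-0.18,0],[0,-0.18,0],[0,-0.18,0],[0,-0.18,0],[0,-0.18,0],[0,-0.18,0],[0,0,0]], "jaw": [85,85,85,85,85,85,85,85,85]}}

```text
clock: 5.68
tcp_pos: [0.5064, -0.2045, 0.2312]
ee_rot: [-1.569, -0.082, 0.083]
ft_force: [0.6, -0.0, 0.3]
grip_width: 0.0851
```

```bash
python3 - <<'E'
from workcell import arm
from h import *
s=arm.observe(); print(s["clock"],s["joint_pos"].round(3),s["tcp_pos"])
goto(s,[.5065,-.2045,.036],np.radians(6.4))
c=arm.camera("wrist"); cv2.imwrite("pics/c.png",c["pixels"][:,:,::-1]); pickle.dump(c,open("cw.pkl","wb"))
E
```

```text
5.675 [-0.384  0.333  0.131  1.369  0.    -0.489] [ 0.50643627 -0.20446114  0.23124057]
flip False dp_tool [ 1.000e-01  1.952e+02 -1.000e-01] dr [-0.0001 -0.0066 -0.0001] deg 0.4
flip True dp_tool [ 1.000e-01  1.952e+02 -1.000e-01] dr [ 2.000e-04  3.135e+00 -1.000e-04] deg 179.6
```

View pics/c.png

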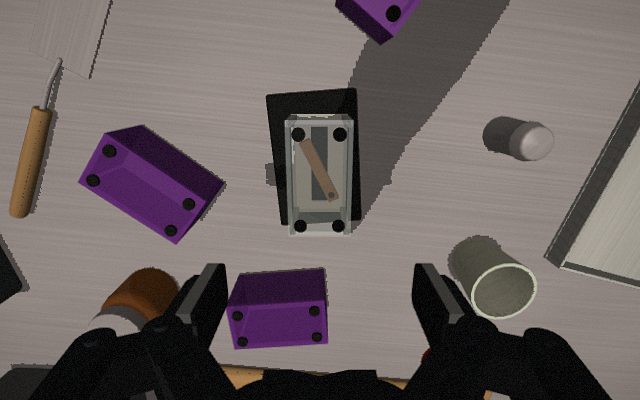

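```bash
python3 - <<'E'
from h import *
c=pickle.load(open("cw.pkl","rb"))
def q(P):
    m=P.mean(0); a=(P[1]-P[0]+P[3]-P[2]); b=P[2]+P[3]-P[0]-P[1]
    print('mid',m.round(4),'short',np.linalg.norm(a)/2,'long',np.linalg.norm(b)/2,'longdir',np.degrees(np.arctan2(b[1],b[0])))
q(w(c,[(298,134),(340,134),(300,226),(338,226)],.0885))
q(w(c,[(267,95),(356,88),(281,225),(361,219)],.016))
im=c["pixels"][:,:,::-1]
cv2.imwrite("pics/c2.png",cv2.resize(im[75:245,255:375],None,fx=3.5,fy=3.5,interpolation=2))
E
```

```text
mid [ 0.504  -0.205   0.0885] short 0.03613196964871075 long 0.08645501742918972 longdir 5.974302826118835
mid [ 0.5009 -0.2084  0.016 ] short 0.09392093896186972 long 0.14746361311225675 longdir 9.927046914555893
```

View pics/c2.png

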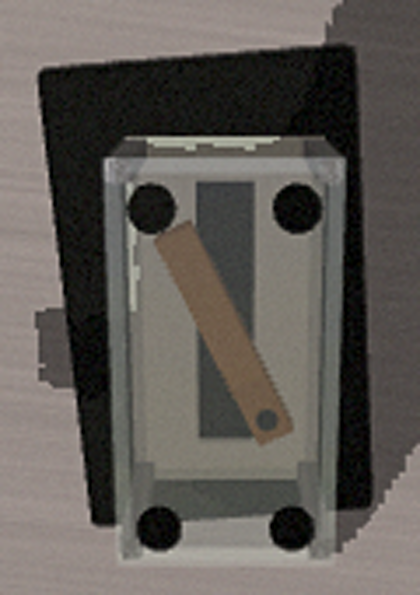

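{"name": "send_rows", "arguments": {"dp": [[-0.5,50,0],[-0.5,50,0],[0,40,0],[0,25,0],[0,20,0],[0,12,0],[0,0,0],[0,0,0]], "dr": [[0,0,0],[0,0,0],[0,0,0],[0,0,0],[0,0,0],[0,0,0],[0,0,0],[0,0,0]], "jaw": [85,85,85,85,85,85,70,65]}}

```text
clock: 6.72
tcp_pos: [0.5062, -0.2049, 0.0352]
ee_rot: [-1.57, -0.085, 0.083]
ft_force: [-0.3, -0.3, 0.4]
grip_width: 0.0649
```

{"name": "send_rows", "arguments": {"dp": [[0,0,0],[0,0,0],[0,0,0],[0,0,0]], "dr": [[0,0,0],[0,0,0],[0,0,0],[0,0,0]], "jaw": [62,58,52,50]}}

```text
clock: 7.22
tcp_pos: [0.5064, -0.205, 0.0355]
ee_rot: [-1.57, -0.086, 0.082]
ft_force: [-0.5, 0.3, 5.5]
grip_width: 0.0594
```

```bash
python3 - <<'E'
from workcell import arm
from h import *
s=arm.observe(); print(s["clock"],s["joint_pos"].round(3),s["tcp_pos"],s["grip_width"],s["ft_force"])
D={n:arm.camera(n) for n in ["wrist","scene"]}
pickle.dump(D,open("d2.pkl","wb"))
cv2.imwrite("pics/d1.png",D["wrist"]["pixels"][:,:,::-1])
cv2.imwrite("pics/d2.png",cv2.resize(D["scene"]["pixels"][140:280,160:300,::-1],None,fx=4,fy=4))
E
```

```text
7.225 [-0.385  0.491 -0.175  0.903  0.    -0.492] [ 0.50636156 -0.20496565  0.03548826] 0.05938293746606437 [-0.49187894  0.32373067  5.54820208]
```

View pics/d1.png

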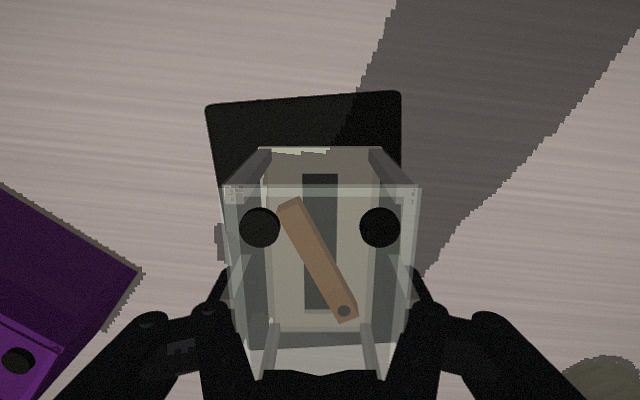

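View pics/d2.png

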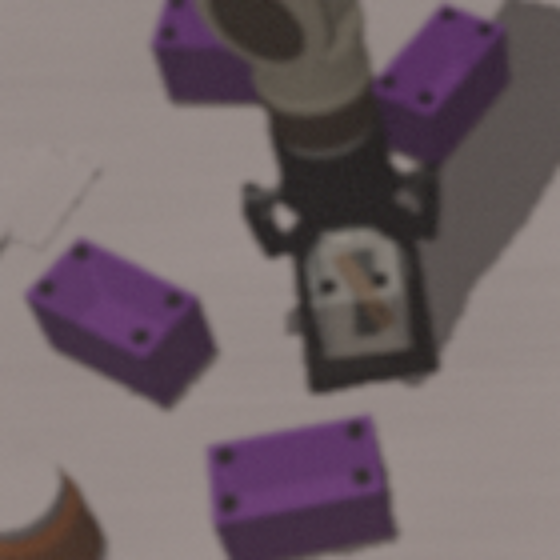

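{"name": "send_rows", "arguments": {"dp": [[0,-8,0],[0,-16,0],[0,-25,0],[0,-25,0],[0,-20,0],[0,-10,0],[0,-4,0]], "dr": [[0,0,0],[0,0,0],[0,0,0],[0,0,0],[0,0,0],[0,0,0],[0,0,0]], "jaw": [50,50,50,50,50,50,50]}}

```text
clock: 8.2
tcp_pos: [0.5056, -0.2046, 0.1429]
ee_rot: [-1.569, -0.085, 0.084]
ft_force: [0.1, 0.2, -3.0]
grip_width: 0.0595
```

```bash
python3 - <<'E'
from workcell import arm
from h import *
s=arm.observe(); print(s["clock"],s["tcp_pos"],s["grip_width"],s["ft_force"],s["torque"])
goto(s,[.5,.205,.14],np.radians(6.0))
print("mat",w(pickle.load(open("d2.pkl","rb"))["wrist"],[(206,107),(401,91)],.016))
E
```

```text
8.2 [ 0.50557763 -0.2046198   0.14294238] 0.059497947906746604 [ 0.14453365  0.22427491 -3.03011454] [ 0.00904393 -0.00016246  0.025435  ]
flip False dp_tool [ 38.3   2.8 407.9] dr [0.0003 0.0025 0.0006] deg 0.1
flip True dp_tool [ 38.3   2.8 407.9] dr [ 1.0000e-03 -3.1391e+00 -5.0000e-04] deg 179.9
mat [[ 0.43680552 -0.26695039  0.016     ]
 [ 0.41971293 -0.17545288  0.016     ]]
```

{"name": "send_rows", "arguments": {"dp": [[1,0,12],[2,0,25],[4,0,38],[4,0,45],[4,0,45],[4,0,45]], "dr": [[0,0,0],[0,0,0],[0,0,0],[0,0,0],[0,0,0],[0,0,0]], "jaw": [50,50,50,50,50,50]}}

```text
clock: 8.95
tcp_pos: [0.5007, 0.0083, 0.1413]
ee_rot: [-1.569, -0.083, 0.086]
ft_force: [1.0, 0.9, -2.4]
grip_width: 0.0591
```

{"name": "send_rows", "arguments": {"dp": [[4,0,45],[4,0,45],[4,0,45],[4,0,35],[2,0,18],[1,0,10],[0,0,0]], "dr": [[0,0,0],[0,0,0],[0,0,0],[0,0,0],[0,0,0],[0,0,0],[0,0,0]], "jaw": [50,50,50,50,50,50,50]}}

```text
clock: 9.82
tcp_pos: [0.4993, 0.2049, 0.1419]
ee_rot: [-1.57, -0.084, 0.085]
ft_force: [0.5, 0.9, -2.2]
grip_width: 0.0594
```

```bash
python3 - <<'E'
from workcell import arm
from h import *
s=arm.observe(); print(s["clock"],s["tcp_pos"],s["grip_width"],s["ft_force"],s["joint_pos"].round(3))
goto(s,[.5,.205,.10],np.radians(6.0))
D={n:arm.camera(n) for n in ["wrist","top"]}
pickle.dump(D,open("d3.pkl","wb"))
cv2.imwrite("pics/e1.png",D["wrist"]["pixels"][:,:,::-1])
cv2.imwrite("pics/e2.png",cv2.resize(D["top"]["pixels"][120:280,150:350,::-1],None,fx=3.5,fy=3.5))
E
```

```text
9.825 [0.49932884 0.20494991 0.14193416] 0.059394229028658464 [ 0.50157611  0.86781313 -2.24237104] [ 0.39   0.373 -0.049  1.149 -0.     0.282]
flip False dp_tool [ 0.7 41.9  0. ] dr [ 0.0006  0.0027 -0.0008] deg 0.2
flip True dp_tool [ 0.7 41.9  0. ] dr [-1.2000e-03 -3.1389e+00 -9.0000e-04] deg 179.8
```

View pics/e1.png

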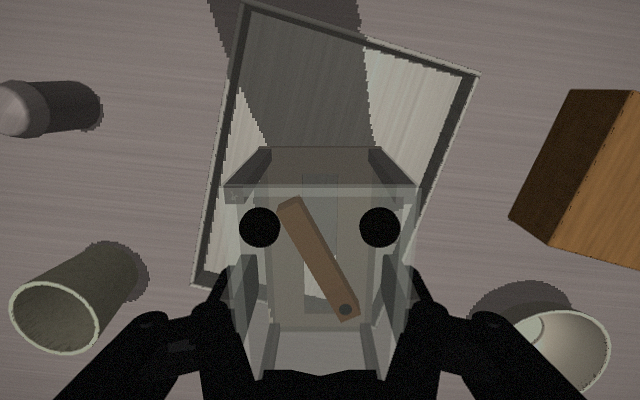

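View pics/e2.png

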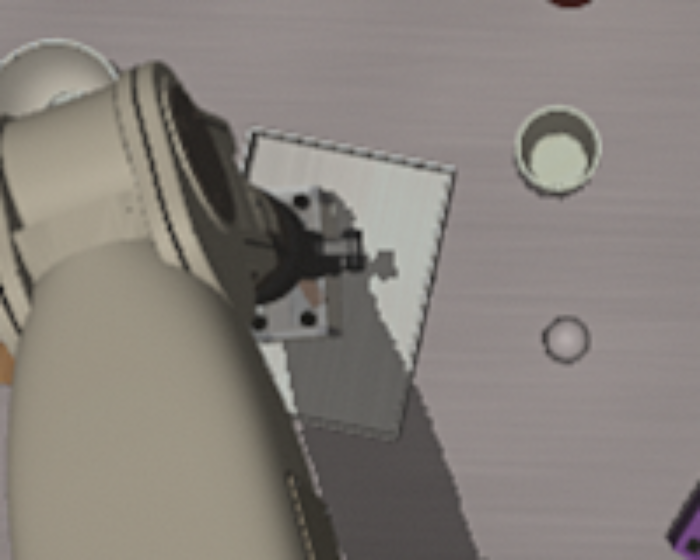

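{"name": "send_rows", "arguments": {"dp": [[0,12,0],[0,16,0],[0,10,0],[0,4,0],[0,0,0],[0,0,0],[0,0,0],[0,0,0],[0,0,0],[0,0,0]], "dr": [[0,0,0],[0,0,0],[0,0,0],[0,0,0],[0.13,0,0],[0.13,0,0],[0.12,0,0],[0,0,0],[0,0,0],[0,0,0]], "jaw": [50,50,50,50,50,50,50,50,50,50]}}

```text
clock: 11.18
tcp_pos: [0.4998, 0.2061, 0.1008]
ee_rot: [-1.19, -0.066, 0.095]
ft_force: [0.7, -0.4, -2.4]
grip_width: 0.0594
```

```bash
cat > look.py <<'E'
import sys
from workcell import arm
from h import *
s=arm.observe(); print(s["clock"],s["tcp_pos"],s["grip_width"],s["ft_force"],s["joint_pos"].round(3))
print(R.from_rotvec(s["ee_rot"]).as_matrix().round(3))
c=arm.camera("wrist"); cv2.imwrite(f"pics/{sys.argv[1]}.png",cv2.resize(c["pixels"][130:390,180:460,::-1],None,fx=2,fy=2))
E
python3 look.py f1
```

```text
11.175 [0.49980107 0.20605221 0.10076792] 0.05939648741250437 [ 0.65108663 -0.42333586 -2.40434286] [ 0.182  0.392 -0.202  0.946  0.378  0.079]
[[ 0.994 -0.039 -0.101]
 [ 0.109  0.368  0.923]
 [ 0.001 -0.929  0.37 ]]
```

View pics/f1.png

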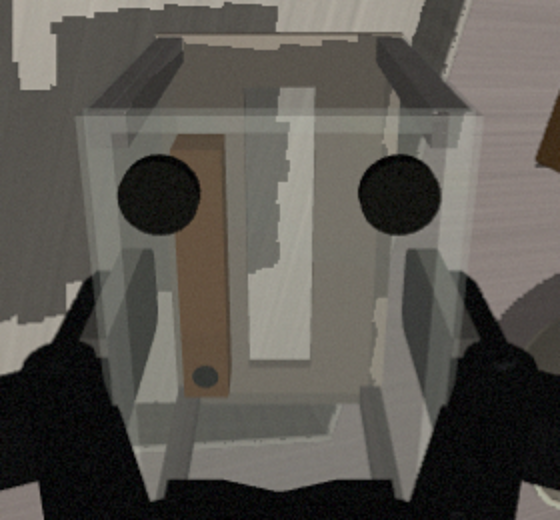

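{"name": "send_rows", "arguments": {"dp": [[0,0,0],[0,0,0],[0,0,0],[0,0,0],[0,0,0],[0,0,0],[0,0,0],[0,0,0]], "dr": [[-0.13,0,0],[-0.13,0,0],[-0.12,0,0],[0,0,0],[-0.09,0,-0.09],[-0.09,0,-0.09],[-0.08,0,-0.08],[0,0,0]], "jaw": [50,50,50,50,50,50,50,50]}}

```text
clock: 12.22
tcp_pos: [0.4974, 0.2055, 0.0993]
ee_rot: [-1.802, -0.308, -0.131]
ft_force: [-0.3, -0.1, -1.9]
grip_width: 0.0592
```

```bash
python3 look.py f2
```

```text
12.225 [0.49744228 0.20550147 0.09927963] 0.05915528167574634 [-0.26968661 -0.0554175  -1.91273477] [ 0.584  0.335 -0.291  0.83  -0.346  0.454]
[[ 0.958  0.277 -0.074]
 [ 0.139 -0.224  0.965]
 [ 0.25  -0.934 -0.253]]
```

View pics/f2.png

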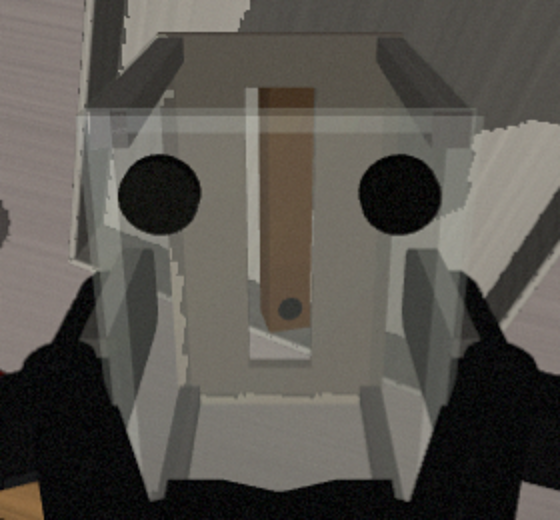

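{"name": "send_rows", "arguments": {"dp": [[0,0,0],[0,0,0]], "dr": [[0,0,0],[0,0,0]], "jaw": [50,50]}}

```text
clock: 12.52
tcp_pos: [0.5005, 0.2047, 0.1007]
ee_rot: [-1.803, -0.307, -0.138]
ft_force: [-0.1, -0.2, -2.7]
grip_width: 0.0594
```

```bash
python3 look.py f3
```

```text
12.525 [0.50053849 0.20466844 0.10066784] 0.05939993098729314 [-0.07341202 -0.16891761 -2.74277039] [ 0.581  0.336 -0.287  0.83  -0.349  0.455]
[[ 0.958  0.28  -0.069]
 [ 0.135 -0.225  0.965]
 [ 0.255 -0.933 -0.253]]
```

View pics/f3.png

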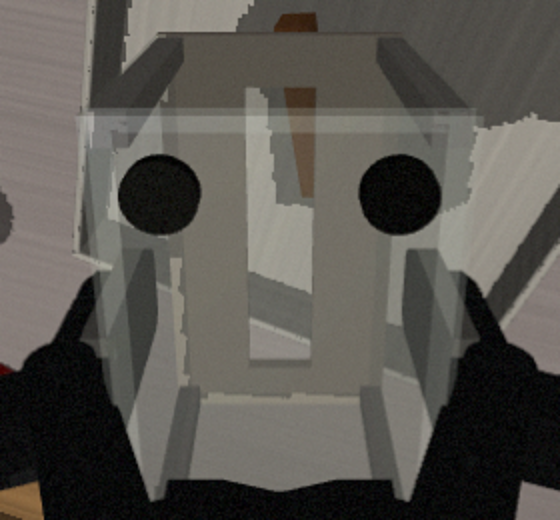

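{"name": "send_rows", "arguments": {"dp": [[0,0,0],[0,0,0],[0,0,0],[0,-10,0],[0,-20,0],[0,-12,0],[0,-3,0]], "dr": [[0.09,0,0.09],[0.09,0,0.09],[0.08,0,0.08],[0,0,0],[0,0,0],[0,0,0],[0,0,0]], "jaw": [50,50,50,50,50,50,50]}}

```text
clock: 13.45
tcp_pos: [0.4999, 0.2057, 0.1466]
ee_rot: [-1.569, -0.087, 0.083]
ft_force: [-0.5, -0.0, -2.2]
grip_width: 0.0592
```

```bash
python3 look.py g1; python3 - <<'E'
from workcell import arm
from h import *
c=arm.camera("scene");cv2.imwrite("pics/g2.png",c["pixels"][:,:,::-1])
s=arm.observe(); goto(s,[.5044,-.2078,.14],np.radians(10)); goto(s,s["tcp_pos"],np.radians(6))
E
```

```text
13.45 [0.49992703 0.20574424 0.14657387] 0.0592232522126164 [-0.5386338  -0.02628228 -2.1613451 ] [ 3.910e-01  3.690e-01 -4.300e-02  1.156e+00 -1.000e-03  2.830e-01]
[[ 0.994  0.003 -0.108]
 [ 0.108  0.     0.994]
 [ 0.003 -1.     0.   ]]
flip False dp_tool [ -39.6    5.7 -411.4] dr [ 0.0002 -0.0666  0.0009] deg 3.8
flip True dp_tool [ -39.6    5.7 -411.4] dr [-1.300e-03  3.075e+00  3.000e-04] deg 176.2
flip False dp_tool [0. 0. 0.] dr [0.0001 0.0032 0.0009] deg 0.2
flip True dp_tool [0. 0. 0.] dr [ 1.3000e-03 -3.1384e+00 -2.0000e-04] deg 179.8
```

View pics/g1.png

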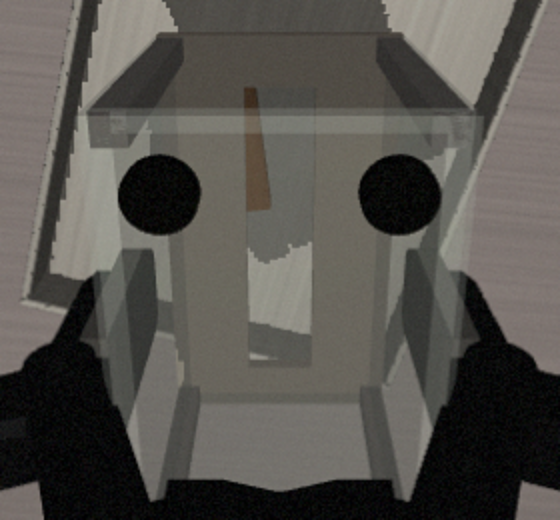

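View pics/g2.png

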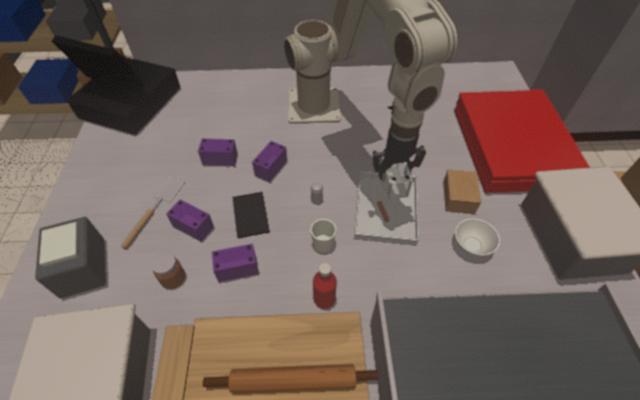

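```bash
python3 - <<'E'
from workcell import arm
from h import *
for n,r in (("top",(170,240,345,415)),("scene",(180,250,220,290))):
    c=arm.camera(n); g=cv2.cvtColor(c["pixels"],cv2.COLOR_RGB2GRAY)
    m=np.zeros_like(g); m[r[0]:r[1],r[2]:r[3]]=(g[r[0]:r[1],r[2]:r[3]]<85)
    px=c["pixels"].astype(int); m[(px[...,2]-px[...,1])>25]=0
    ct=max(cv2.findContours(m,0,2)[0],key=cv2.contourArea).reshape(-1,2)
    P=w(c,ct,.016)[:,:2]; rc=cv2.minAreaRect((P*1000).astype(np.float32)); print(n,m.sum(),rc)
    if n=="top":
        M=w(c,np.argwhere(m)[:,::-1],.016)[:,:2]; print(M.mean(0))
    else:
        M=w(c,np.argwhere(m)[:,::-1],.016)[:,:2]; print(M.mean(0))
    cv2.imwrite(f"pics/m_{n}.png",cv2.resize(m[r[0]:r[1],r[2]:r[3]]*255,None,fx=4,fy=4))
    cv2.imwrite(f"pics/t_{n}.png",cv2.resize(c["pixels"][150:250,180:480,::-1],None,fx=2.6,fy=2.6))
E
```

```text
top 1538 ((503.37750244140625, -205.65328979492188), (148.33438110351562, 97.45397186279297), 10.571126937866211)
[ 0.50349689 -0.20739757]
scene 1323 ((508.9671325683594, -207.43673706054688), (154.59201049804688, 93.65534973144531), 10.382493019104004)
[ 0.51177529 -0.20678701]
```

View pics/m_top.png

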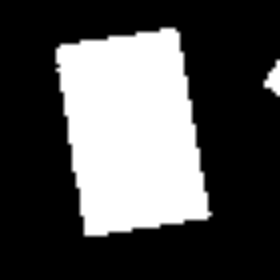

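View pics/m_scene.png

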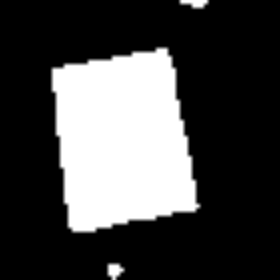

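View pics/t_scene.png

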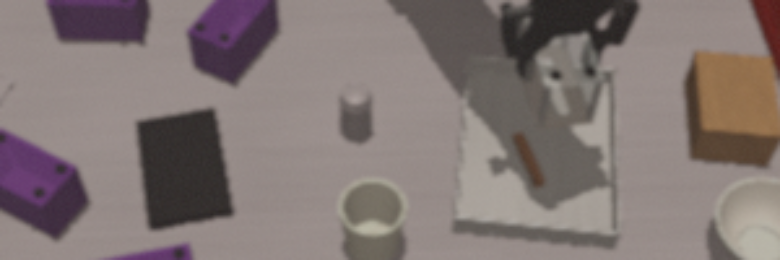

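{"name": "send_rows", "arguments": {"dp": [[-1,0,-15],[-4,0,-35],[-5,0,-50],[-5,0,-50],[-5,0,-50],[-5,0,-50]], "dr": [[0,0,0],[0,0,0],[0,0,0],[0,0,0],[0,0,0],[0,0,0]], "jaw": [50,50,50,50,50,50]}}

```text
clock: 14.4
tcp_pos: [0.5007, -0.0486, 0.145]
ee_rot: [-1.57, -0.083, 0.084]
ft_force: [0.4, 0.3, -1.4]
grip_width: 0.0596
```

{"name": "send_rows", "arguments": {"dp": [[-5,0,-50],[-5,0,-50],[-4,0,-35],[-2,0,-20],[0,0,-6.5],[0,0,0],[0,25,0],[0,25,0],[0,10,0],[0,0,0]], "dr": [[0,0,0],[0,0,0],[0,0,0],[0,0,0],[0,0,0],[0,-0.069,0],[0,0,0],[0,0,0],[0,0,0],[0,0,0]], "jaw": [50,50,50,50,50,50,50,50,50,50]}}

```text
clock: 15.65
tcp_pos: [0.5025, -0.2074, 0.0848]
ee_rot: [-1.565, -0.138, 0.141]
ft_force: [0.4, -0.0, -1.4]
grip_width: 0.0593
```

```bash
python3 look.py i1; python3 - <<'E'
from workcell import arm
from h import *
s=arm.observe(); goto(s,[.5034,-.2077,.037],np.radians(10.2))
E
```

```text
15.65 [ 0.50248795 -0.2074147   0.08479167] 0.05932202183579567 [ 0.35512532 -0.03406841 -1.42523301] [-0.392  0.433 -0.12   1.02   0.    -0.569]
[[ 0.984 -0.002 -0.177]
 [ 0.177  0.001  0.984]
 [-0.001 -1.     0.001]]
flip False dp_tool [ 0.2 48.7  0.1] dr [-0.     -0.0009  0.0002] deg 0.1
flip True dp_tool [ 0.2 48.7  0.1] dr [-3.0000e-04  3.1407e+00 -1.0000e-04] deg 179.9
```

View pics/i1.png

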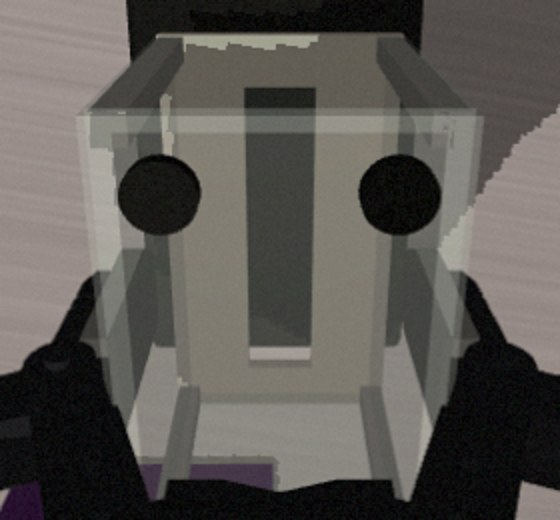

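{"name": "send_rows", "arguments": {"dp": [[0,18,0],[0,16,0],[0,7,0],[0,3,0],[0,0,0]], "dr": [[0,0,0],[0,0,0],[0,0,0],[0,0,0],[0,0,0]], "jaw": [50,50,50,50,50]}}

```text
clock: 16.32
tcp_pos: [0.503, -0.2085, 0.0414]
ee_rot: [-1.566, -0.138, 0.138]
ft_force: [-0.8, -0.0, -1.4]
grip_width: 0.0594
```

```bash
python3 - <<'E'
from workcell import arm
from h import *
s=arm.observe(); print(s["clock"],s["tcp_pos"])
for n in ["wrist","top"]:
    c=arm.camera(n); im=c["pixels"][:,:,::-1]
    cr=im[70:390,180:460] if n=="wrist" else im[165:240,335:425]
    f=1.87 if n=="wrist" else 7
    cv2.imwrite(f"pics/j_{n}.png",cv2.resize(cr,None,fx=f,fy=f)); pickle.dump(c,open(f"j_{n}.pkl","wb"))
E
```

```text
16.325 [ 0.5030231  -0.20845448  0.04143953]
```

View pics/j_wrist.png

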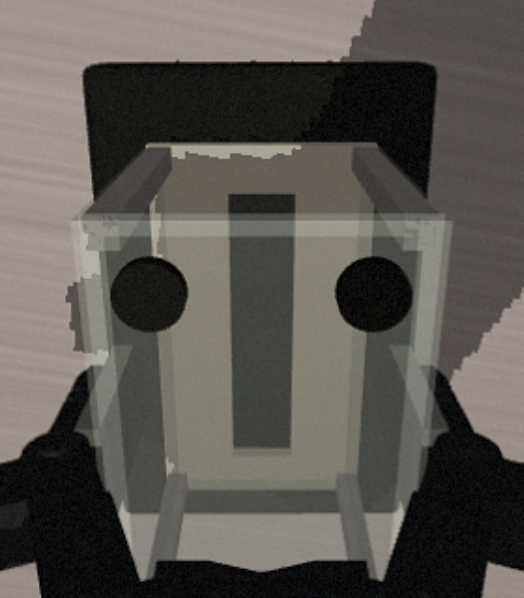

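View pics/j_top.png

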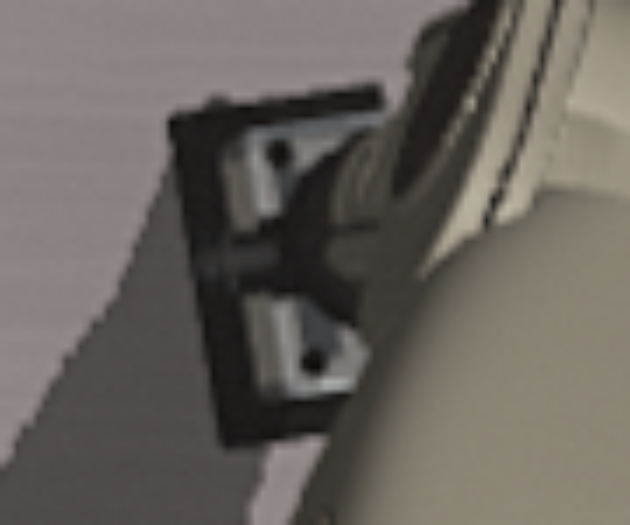

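```bash
python3 - <<'E'
from h import *
c=pickle.load(open("j_wrist.pkl","rb"))
f=lambda x,y:(x/1.87+180-.25,y/1.87+70-.25)
a=np.radians(10); B=np.array([[np.cos(a),np.sin(a)],[-np.sin(a),np.cos(a)]])
def L(uv,z): return ((w(c,[f(*uv)],z)[0,:2]-[.5030,-.2085])@B.T*1000).round(1)
print("mat back edge",L((260,64),.016),"L",L((84,70),.016),"R",L((436,70),.016),"front",L((260,513),.016))
print("box back edge (under)",L((262,143),.022),L((147,143),.022),L((377,143),.022))
print("slot ends upper surf",L((262,193),.026),L((262,448),.026),'lower',L((262,456),.022), "front inner edge",L((262,490),.026))
E
```

```text
mat back edge [-76.7  -0.1] L [-75.2 -46.9] R [-75.3  46.6] front [71.9 -0. ]
box back edge (under) [-56.8   0.4] [-56.8 -30.1] [-56.9  31. ]
slot ends upper surf [-44.2   0.5] [37.2  0.6] lower [43.4  0.6] front inner edge [53.3  0.6]
```

{"name": "send_rows", "arguments": {"dp": [[0,2,-0.5],[0,2,0],[0,1.5,0],[0,0.5,0],[0,0,0]], "dr": [[0,0,0],[0,0,0],[0,0,0],[0,0,0],[0,0,0]], "jaw": [50,50,50,50,50]}}

```text
clock: 17.05
tcp_pos: [0.5031, -0.2089, 0.0356]
ee_rot: [-1.567, -0.139, 0.138]
ft_force: [-1.3, 0.3, 0.6]
grip_width: 0.0593
```

{"name": "send_rows", "arguments": {"dp": [[0,0,0],[0,0,0],[0,0,0],[0,0,0],[0,0,0],[0,0,0]], "dr": [[0,0,0],[0,0,0],[0,0,0],[0,0,0],[0,0,0],[0,0,0]], "jaw": [61,64,70,78,85,85]}}

```text
clock: 17.8
tcp_pos: [0.5029, -0.2089, 0.0353]
ee_rot: [-1.566, -0.138, 0.138]
ft_force: [0.1, 0.0, -0.9]
grip_width: 0.085
```

{"name": "send_rows", "arguments": {"dp": [[0,-6,0],[0,-15,0],[0,-30,0],[0,-40,0],[0,-50,0],[0,-40,0],[0,-15,0],[0,0,0]], "dr": [[0,0,0],[0,0,0],[0,0,0],[0,0,0],[0,0,0],[0,0,0],[0,0,0],[0,0,0]], "jaw": [85,85,85,85,85,85,85,85]}}

```text
clock: 18.8
tcp_pos: [0.5035, -0.2091, 0.2326]
ee_rot: [-1.568, -0.14, 0.136]
ft_force: [-0.4, -0.0, 0.2]
grip_width: 0.085
```

```bash
python3 - <<'E'
from workcell import arm
from h import *
s=arm.observe(); print(s["clock"],s["tcp_pos"],s["ft_force"])
c=arm.camera("wrist"); im=c["pixels"][:,:,::-1]; pickle.dump(c,open("k.pkl","wb"))
cv2.imwrite("pics/k1.png",cv2.resize(im[75:265,255:385],None,fx=3,fy=3,interpolation=2))
c=arm.camera("scene"); cv2.imwrite("pics/k2.png",c["pixels"][:,:,::-1])
E
```

```text
18.8 [ 0.50347035 -0.20906794  0.23255386] [-0.41177378 -0.0313851   0.24251337]
```

View pics/k1.png

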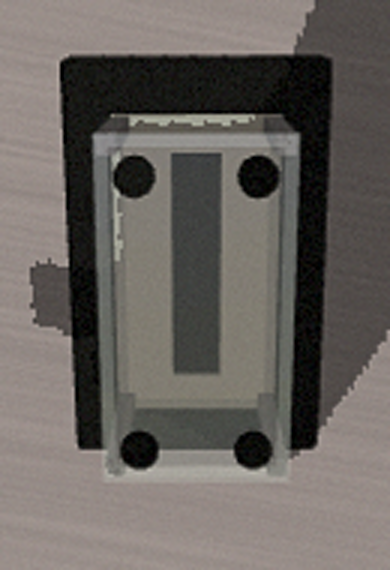

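View pics/k2.png

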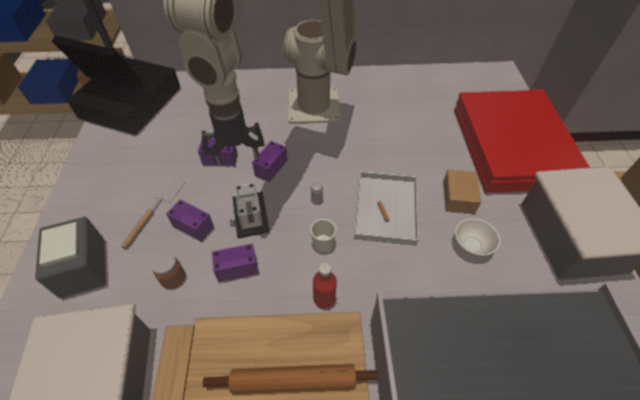

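```bash
python3 - <<'E'
from h import *
c=pickle.load(open("k.pkl","rb"))
f=lambda p:[((x+.5)/3-.5+255,(y+.5)/3-.5+75) for x,y in p]
def q(P):
    m=P.mean(0); a=(P[1]-P[0]+P[3]-P[2]); b=P[2]+P[3]-P[0]-P[1]
    print('mid',m.round(4),'short',np.linalg.norm(a)/2,'long',np.linalg.norm(b)/2,'longdir',np.degrees(np.arctan2(b[1],b[0])))
q(w(c,f([(133,177),(258,177),(139,450),(254,450)]),.0885))
q(w(c,f([(61,57),(330,57),(79,450),(317,449)]),.016))
q(w(c,f([(171,153),(221,153),(172,374),(219,374)]),.018))
E
```

```text
mid [ 0.5008 -0.2091  0.0885] short 0.03627479383134806 long 0.08580212909595719 longdir 10.307191075980077
mid [ 0.501  -0.2088  0.016 ] short 0.09411550431242958 long 0.1487874165970299 longdir 10.474481029539202
mid [ 0.5012 -0.2092  0.018 ] short 0.017951960761338454 long 0.08356495857418542 longdir 9.972975915562632
```

```bash
python3 -c "
from workcell import arm
print(arm.close_job(), arm.observe()['clock'])"
```

```text
the job is handed in; nothing more can be done
the job is handed in; nothing more can be done
```

The stick is in the tray and the tip box is back on the middle of its mat, slot-side down and released. I handed the job in at about 19 s of the 56 s allowed.

**What I did:** I gripped the clear box across its 60 mm width, carried it level over the shaker and cup, and held it over the tray. One roll of about 22° to one side brought the stick parallel to the slot. A diagonal tilt of about 21° the other way then made it drop through.

**Last checks:**
- **Stick:** the scene picture shows it lying flat in the tray, well inside the rim, at about pixel (383, 211).
- **Box on mat:** in the wrist picture the box and mat centres agree to within 0.5 mm and the angle to within 0.5°.
- **Other things:** the bystanders and the purple boxes looked to be where they started; I compared them by eye, not by measurement. The gripper is open and clear of everything, about 0.2 m above the mat.

**Disagreement:** the three cameras differ by a few millimetres on absolute position. For example, the mat's x came out between 0.501 and 0.509 m. I therefore placed the box from its offset to the mat within the same view. That offset agreed to about 1 mm in the top and wrist views. The scene view put it up to 5 mm off in x, so I left it out.

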